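# Find the leg plate that rocks and set the sound one in the row

## Task

Exactly one of the two brass leg plates on the near half of the surface plate rocks: find it by pressing down on its corners in turn with the shut fingertips, and, when you have it, rock it over and back once by pressing first on its raised corner and then on the opposite one. Leave that plate where it lies and slide the other, sound one, without lifting it off the surface plate, into the empty place in the row: snug and square against the straightedge, midway between the two plates already passed. Do not shift those two or disturb the things lying about the bench.

Things in the scene. Friction and masses are not known exactly. Their poses are not given: they have to be found in the camera images.
- surface_plate: cast-iron surface plate fixed on the bench: 300 mm (own x) by 420 mm (own y), 50 mm high. Origin: centre of its underside, on the bench; its flat top is 50 mm above the origin. Own x points away from the robot, give or take a small turn
- straightedge: ground steel straightedge fixed near the far edge of the surface plate: 25 mm (own x) by 300 mm (own y), 12 mm high. Origin: centre of its underside, on the surface plate's top. Own x points away from the robot; the row of plates stands with its long sides along own x against the near face, which is at own x = -12.5 mm
- empty_place (a point): middle of the empty place in the row, on the surface plate's top: where the origin of a plate is when it is snug there, 57.5 mm from the straightedge's middle; own axes as the straightedge's. Either end of the plate may face the straightedge
- passed_left: leg plate of the same make and size as plate_1, already checked, loose, standing against the straightedge 80 mm (centre to centre) to the left (+y) of the empty place
- passed_right: the same, 80 mm to the right (-y) of the empty place; the gap between the two is 96 mm
- plate_1: cast-brass piano leg plate to be checked, on the left or right of the surface plate's near half: 90 mm (own x) by 64 mm (own y), 0.4 to 0.6 kg, loose. Four 4 mm pads under the corners, a 7 mm slab (its top 11 mm above the origin), and in the middle of it a dovetail tongue 36 mm long (x, flat end faces), 26 to 31 mm wide (y), 12 mm high (top 23 mm above the origin). Origin: centre of the underside, in the plane of the pads
- plate_2: the other leg plate to be checked, alike in all dimensions and looks to plate_1. Of plate_1 and plate_2 exactly one rocks: it stands on two opposite pads, the other two pads are 2.5 mm short; of those two corners one rests about 2 mm below level, the other stands about 2 mm above. The corners of the sound plate do not give
- plate_1_a (a point): screw hole in plate_1's corner at its own +x, +y (+36 mm, +24 mm from the middle), on the slab's top face, straight above that corner's pad: press here. If it is a rocking plate's raised corner, under 1 N takes it 4 mm down to its stop; let go, it falls back
- plate_1_b (a point): screw hole in plate_1's corner at its own +x, -y (+36 mm, -24 mm from the middle), on the slab's top face, straight above that corner's pad: press here. If it is a rocking plate's raised corner, under 1 N takes it 4 mm down to its stop; let go, it falls back
- plate_1_c (a point): screw hole in plate_1's corner at its own -x, -y (-36 mm, -24 mm from the middle), on the slab's top face, straight above that corner's pad: press here. If it is a rocking plate's raised corner, under 1 N takes it 4 mm down to its stop; let go, it falls back
- plate_1_d (a point): screw hole in plate_1's corner at its own -x, +y (-36 mm, +24 mm from the middle), on the slab's top face, straight above that corner's pad: press here. If it is a rocking plate's raised corner, under 1 N takes it 4 mm down to its stop; let go, it falls back
- plate_2_a (a point): screw hole in plate_2's corner at its own +x, +y (+36 mm, +24 mm from the middle), on the slab's top face, straight above that corner's pad: press here. If it is a rocking plate's raised corner, under 1 N takes it 4 mm down to its stop; let go, it falls back
- plate_2_b (a point): screw hole in plate_2's corner at its own +x, -y (+36 mm, -24 mm from the middle), on the slab's top face, straight above that corner's pad: press here. If it is a rocking plate's raised corner, under 1 N takes it 4 mm down to its stop; let go, it falls back
- plate_2_c (a point): screw hole in plate_2's corner at its own -x, -y (-36 mm, -24 mm from the middle), on the slab's top face, straight above that corner's pad: press here. If it is a rocking plate's raised corner, under 1 N takes it 4 mm down to its stop; let go, it falls back
- plate_2_d (a point): screw hole in plate_2's corner at its own -x, +y (-36 mm, +24 mm from the middle), on the slab's top face, straight above that corner's pad: press here. If it is a rocking plate's raised corner, under 1 N takes it 4 mm down to its stop; let go, it falls back
- mug: green enamel mug, 82 mm across and high, standing on the bench left of the surface plate; origin at the centre of its underside. Bystander
- mallet: boxwood mallet standing on its head on the bench right of the surface plate, 86 mm across, 210 mm high; origin at the centre of its underside. Bystander
- calipers: nickel calipers lying on the bench right of the surface plate, 150 mm long (own x), 10 mm high at most; origin under the middle of the beam. Bystander
- bench_clamp: cast-iron bench clamp with a brass wing screw, holding an upright hornbeam hammer molding 190 mm long (y), 90 mm high overall; fixed to the bench on the left; origin at the centre of its foot. Bystander
Not all that is in view belongs to the job. Leave any turquoise look-alike of the plate_1 alone.

How it is judged:
On the way, in this order (a step that is already met when the one before it is completed fails the run):
1. a finger presses the rocking plate's raised corner down onto the surface plate, so that it tips over (((contact force between the fingers and plate_1 above 1 N and z of plate_1_c in the frame of surface_plate below 0.06 m and z of plate_1_a in the frame of surface_plate above 0.062 m and horizontal distance between the grasp point and plate_1_c below 0.045 m) or (contact force between the fingers and plate_1 above 1 N and z of plate_1_d in the frame of surface_plate below 0.06 m and z of plate_1_b in the frame of surface_plate above 0.062 m and horizontal distance between the grasp point and plate_1_d below 0.045 m) or (contact force between the fingers and plate_2 above 1 N and z of plate_2_c in the frame of surface_plate below 0.06 m and z of plate_2_a in the frame of surface_plate above 0.062 m and horizontal distance between the grasp point and plate_2_c below 0.045 m) or (contact force between the fingers and plate_2 above 1 N and z of plate_2_d in the frame of surface_plate below 0.06 m and z of plate_2_b in the frame of surface_plate above 0.062 m and horizontal distance between the grasp point and plate_2_d below 0.045 m))), for 0.05 s.
2. a finger presses its opposite corner down, so that it tips back (((contact force between the fingers and plate_1 above 1 N and z of plate_1_a in the frame of surface_plate below 0.06 m and z of plate_1_c in the frame of surface_plate above 0.062 m and horizontal distance between the grasp point and plate_1_a below 0.045 m) or (contact force between the fingers and plate_1 above 1 N and z of plate_1_b in the frame of surface_plate below 0.06 m and z of plate_1_d in the frame of surface_plate above 0.062 m and horizontal distance between the grasp point and plate_1_b below 0.045 m) or (contact force between the fingers and plate_2 above 1 N and z of plate_2_a in the frame of surface_plate below 0.06 m and z of plate_2_c in the frame of surface_plate above 0.062 m and horizontal distance between the grasp point and plate_2_a below 0.045 m) or (contact force between the fingers and plate_2 above 1 N and z of plate_2_b in the frame of surface_plate below 0.06 m and z of plate_2_d in the frame of surface_plate above 0.062 m and horizontal distance between the grasp point and plate_2_b below 0.045 m))), for 0.05 s.
At the end, for the whole second after the job is handed in: The sound plate lies at rest in the empty place: within 4 mm of the straightedge, square to it within 0.06 rad, midway between the passed plates within 7 mm. The rocking plate lies on the surface plate within 30 mm of its start; the passed plates moved less than 8 mm (((x of plate_1 in the frame of straightedge between -0.0615 and -0.0555 m and y of plate_1 in the frame of straightedge between -0.007 and 0.007 m and angle between the x axis of plate_1 and the x axis of straightedge, either way round below 0.06 rad and angle between plate_1's own z axis and vertical below 0.02 rad and z of plate_1 in the frame of straightedge below 0.003 m and linear speed of plate_1 below 0.01 m/s and angle between plate_2's own z axis and vertical between 0.03 and 0.07 rad and distance of plate_2 from where it was at the start of the episode below 0.03 m) or (x of plate_2 in the frame of straightedge between -0.0615 and -0.0555 m and y of plate_2 in the frame of straightedge between -0.007 and 0.007 m and angle between the x axis of plate_2 and the x axis of straightedge, either way round below 0.06 rad and angle between plate_2's own z axis and vertical below 0.02 rad and z of plate_2 in the frame of straightedge below 0.003 m and linear speed of plate_2 below 0.01 m/s and angle between plate_1's own z axis and vertical between 0.03 and 0.07 rad and distance of plate_1 from where it was at the start of the episode below 0.03 m)) and distance of each of passed_left, passed_right from where it was at the start of the episode below 0.008 m); the robot touches nothing.
It fails at once if one of the two plates is lifted more than 15 mm off the surface plate (z of any of plate_1, plate_2 in the frame of surface_plate above 0.065 m).
It fails at once if a passed plate is shifted by more than 8 mm (distance of any of passed_left, passed_right from where it was at the start of the episode above 0.008 m).
It fails at once if the mug, mallet or calipers are shifted by more than 20 mm (distance of any of mug, mallet, calipers from where it was at the start of the episode above 0.02 m).
It also fails if it takes over 70 s, if anything falls off the work surface, if the arm or the gripper's body presses on something with over 40 N, if the wrist force passes 120 N, or if a joint passes its speed limit or range.

## Robot

A 6-joint arm with a two-finger parallel gripper is mounted at the origin on the work surface. World frame = base frame: x ahead of the robot, y to its left, z up, the work surface at z = 0. Lengths are in m, angles in rad, forces in N, time in s.
With the tool pointing down it reaches from about 0.275 to 0.75 m from the base axis. Payload 10.2 kg.
Tool frame: the origin (TCP) lies midway between the tips of the shut fingers; the grasp point (between the pads) lies grip_depth behind it (grip_depth is the distance from the TCP to the grasp point, in m); y points along the fingers, z is the direction in which the jaws open and shut, and the axes are right-handed (so a half turn about y gives the same grasp; the last joint's range is limited). The gripper opens to 85 mm and grips with 20 to 120 N. Pads are 22 mm wide; open, the fingers measure 114 mm over their backs; the gripper's body (76 mm by 85 mm) begins 54 mm behind the grasp point. The pads swing forward as they close: fully open they stand 13 mm farther back than shut.
Start: joints at [-0.223, 0.313, 1.498, -0, 1.331, -0.223], TCP at [0.525, -0, 0.231] pointing down, gripper open.
Joint ranges: [-2.94, 2.94], [-0.97, 2.17], [0.19, 2.56], [-1.23, 4.37], [0.02, 3.11], [-2.88, 2.88]. Speed limits (rad/s): [2.39, 2.39, 3.01, 3.14, 3.14, 3.14].

## Interface

Orientations are given as a rotation vector (axis times angle).
In Python, from rig import * gives the robot as it stands.
- The arm moves only by the shell command python3 -m inch 'ROWS' [OPENING] [FORCE]. ROWS is JSON, a list of rows, each an object with "travel": the shift along the tool's x, y, z in cm, a list of three; "delta_rot": the turn, a rotation vector about the tool's x, y, z in rad, a list of three. A call has 1 to 20 rows; each row shifts and turns the commanded pose from where the row before left it, along the tool's axes as they then stand; what a row does not reach is not made up. A row lasts 1/8 s, in which the tool goes at most 62.5 mm and 10.7 degrees, less where a joint would pass 70% of its speed; a pose out of reach is approached as far as the arm can. A call is refused whole if a number of a shift passes 6.25 or a number of a turn 0.188, either way. A call with a gripper value outside its range is refused whole. OPENING is the finger opening in cm, from 0 to 8.54, set as the call begins (- or left out, the last holds). The fingers move at their own pace and stop on an object; FORCE is the grip in N (left out, the last holds). Time passes only in rows, so rows that do not move let the fingers close. It gives the time, the measured TCP pose, the force and the opening at its end, in the units of the state.
- state(): the state, without advancing time (a new reading comes with each control period).
- get_image(name): name is "scene" or "side" or "wrist"; returns a dict with "img" (400x640x3 uint8, blue, green, red), "fovy" (degrees; the focal length in pixels is half the picture's height over the tangent of half this angle, whatever the lens; pixels are square), "cx", "cy" (the principal point, pixels), "rvec" (rotation vector, rad) and "tvec" (3), from world to camera coordinates, as OpenCV has them. Camera axes: x right, y down, z forward; pixel columns grow to the right and rows downward; lengths in m; the calibration is good to about 2 mm. A picture is of the moment at which its call begins. There is no depth.
- hand_in(): hands the job in, once; it reports no verdict.
The state is a dict: "t": time; "joints": joint angles; "qvel": joint speeds; "joint_efforts": joint torques, N m; "position": TCP position; "orientation": TCP orientation; "contact_force": force on the tool from outside, world axes, zero at the start; "moment": the same for the moment, N m; "finger_gap": opening from 0.0 (shut) to 1.0 (fully open).
Only numpy, scipy, OpenCV 4.12 (cv2) and the standard library are available. Lean on these libraries where they do the work, as an engineer would, in place of code of your own. Each camera call takes 0.05 s, during which the arm holds its last target. There are 200 camera calls.

## Working session

There is one attempt and no reset: what is moved stays moved. The work goes in short steps, Python scripts to look and compute and a shell command to move; the robot and the scene stay as the last step left them, time stands still between calls to the robot, and variables do not carry over. Pictures are saved under pics/ and viewed, about 8 in all and at most 12, crops included, and the job is handed in when it is done.

```bash
ls; mkdir -p pics; cat > h.py <<'E'
from rig import *
import numpy as np, cv2
from scipy.spatial.transform import Rotation as R
def cam(n):
    d=get_image(n); f=200/np.tan(np.radians(d["fovy"])/2)
    d["K"]=np.array([[f,0,d["cx"]],[0,f,d["cy"]],[0,0,1]]); d["Rm"]=R.from_rotvec(d["rvec"]).as_matrix(); d["C"]=-d["Rm"].T@np.array(d["tvec"]); return d
def ray(d,uv,z):
    uv=np.atleast_2d(uv).astype(float); v=np.c_[uv,np.ones(len(uv))]@np.linalg.inv(d["K"]).T@d["Rm"]
    return d["C"]+v*((z-d["C"][2])/v[:,2])[:,None]
def proj(d,P):
    p=(np.atleast_2d(P)@d["Rm"].T+np.array(d["tvec"]))@d["K"].T; return p[:,:2]/p[:,2:]
E
python3 - <<'E'
from h import *
import pickle
s=state();print(s, R.from_rotvec(s["orientation"]).as_matrix().round(3))
a=[cam(n) for n in("scene","side","wrist")]
pickle.dump(a,open("c0.pkl","wb"))
for d in a: print(d["fovy"],d["C"],d["Rm"].round(2).tolist(), [k for k in d])
im=np.vstack([np.hstack([a[0]["img"],a[1]["img"]]),np.hstack([a[2]["img"],a[2]["img"]*0])])
cv2.imwrite("pics/scene.png",a[0]["img"]);cv2.imwrite("pics/side.png",a[1]["img"]);cv2.imwrite("pics/wrist.png",a[2]["img"])
E
```

```text
pics
{'t': 0.0, 'joints': array([-2.23456656e-01,  3.13471227e-01,  1.49844222e+00,  9.09041783e-06,
        1.33100697e+00, -2.23410375e-01]), 'qvel': array([-0.00093241,  0.00015872, -0.00079102, -0.00026716,  0.00184382,
        0.0007271 ]), 'joint_efforts': array([-5.78409599e-04, -4.12261176e+01, -2.59742296e+01, -3.58453699e-04,
        4.11797926e-03, -1.23038126e-05]), 'position': array([5.24740456e-01, 1.93828273e-05, 2.30722284e-01]), 'orientation': array([-1.20990557,  1.21033036, -1.20840073]), 'contact_force': array([-0.52914275,  0.3651899 ,  0.32570393]), 'moment': array([ 0.02394827, -0.0096634 , -0.02549948]), 'finger_gap': 0.9972391837697876} [[-0.    -0.001  1.   ]
 [-1.     0.    -0.   ]
 [-0.    -1.    -0.001]]
47.463858690706076 [ 1.13781057 -0.35494301  1.33298757] [[0.53, 0.85, -0.01], [0.73, -0.47, -0.5], [-0.43, 0.26, -0.86]] ['img', 'fovy', 'cx', 'cy', 'rvec', 'tvec', 'K', 'Rm', 'C']
45.41600408298879 [ 0.4297864  -1.14043963  1.02431005] [[1.0, -0.04, 0.01], [-0.02, -0.63, -0.77], [0.04, 0.77, -0.63]] ['img', 'fovy', 'cx', 'cy', 'rvec', 'tvec', 'K', 'Rm', 'C']
60.16423194794202 [0.52644569 0.08127313 0.3742131 ] [[1.0, -0.0, -0.0], [-0.0, -0.95, 0.31], [-0.0, -0.31, -0.95]] ['img', 'fovy', 'cx', 'cy', 'rvec', 'tvec', 'K', 'Rm', 'C']
```

View pics/scene.png

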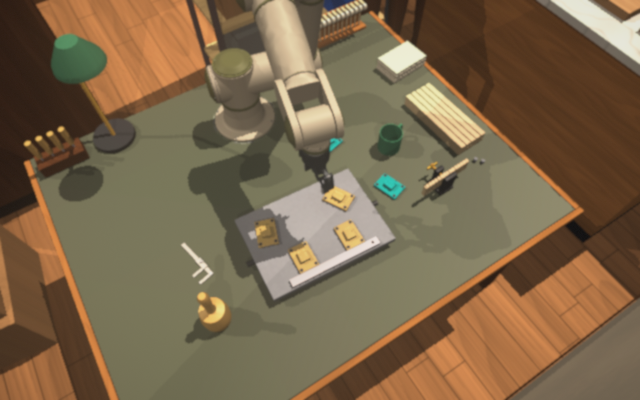

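View pics/wrist.png

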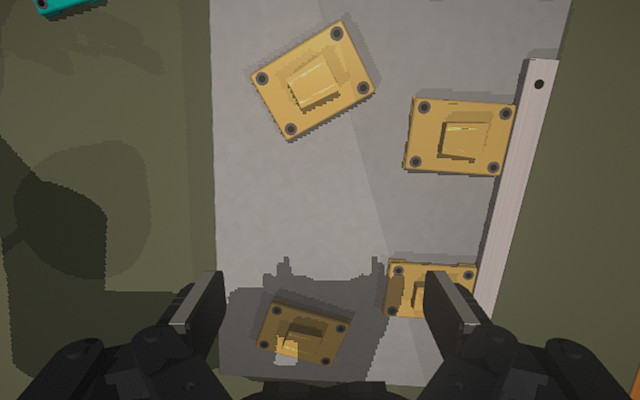

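The wrist view shows the candidates:
- Loose brass plates: left at (313,80), right at (303,330).
- Passed plates: (460,137) and (432,290), against the straightedge.
- Turquoise look-alikes, to be left alone: wrist (75,5), scene (390,186) and (333,143).

I choose the two brass plates on the near half. Next I measure them by their screw holes.

```bash
cat >> h.py <<'E'
H=np.array([[36,24],[36,-24],[-36,-24],[-36,24]])/1000
def refine(g,uv,r=7):
    out=[]
    for u,v in uv:
        for _ in range(3):
            x0,y0=int(round(u))-r,int(round(v))-r; p=g[max(y0,0):y0+2*r+1,max(x0,0):x0+2*r+1].astype(float)
            w=np.clip(np.percentile(p,60)*0.7-p,0,None); yy,xx=np.mgrid[:p.shape[0],:p.shape[1]]
            u,v=(w*xx).sum()/w.sum()+max(x0,0),(w*yy).sum()/w.sum()+max(y0,0)
        out.append((u,v))
    return np.array(out)
def fit(P):  # P: 4x2 world of a,b,c,d (up to half turn)
    c=P.mean(0); Q=P-c
    th=np.arctan2((H[:,0]*Q[:,1]-H[:,1]*Q[:,0]).sum(),(H*Q).sum())
    r=np.array([[np.cos(th),-np.sin(th)],[np.sin(th),np.cos(th)]])
    return c,th,P-(c+H@r.T)
E
python3 - <<'E'
from h import *
import pickle
d=pickle.load(open("c0.pkl","rb"))[2]; g=cv2.cvtColor(d["img"],cv2.COLOR_BGR2GRAY)
S={"left":[(337,33),(363,88),(291,129),(262,79)],"right":[(341,328),(326,361),(263,345),(277,310)],
"pl":[(505,114),(494,168),(415,161),(424,107)]}
for k,v in S.items():
    uv=refine(g,v); W=ray(d,uv,.061)[:,:2]; c,th,e=fit(W)
    print(k,uv.round(1).tolist(),W.round(4).tolist(),"c",c.round(4),"th",th.round(3),"res",(e*1000).round(1).tolist())
pr=refine(g,[(468,275),(398,270)]); print("pr",pr,ray(d,pr,.061)[:,:2])
print("edge",ray(d,[(530,60),(524,87),(484,268)],.062)[:,:2], "far ends",ray(d,[(530,60),(559,60)],.062))
big=cv2.resize(d["img"][0:400,240:560],None,fx=2,fy=1.5); 
big=np.hstack([cv2.resize(d["img"][0:150,230:400],None,fx=2.3,fy=2.3),cv2.resize(d["img"][250:400,230:400],None,fx=2.3,fy=2.3)])
cv2.imwrite("pics/crop.png",big)
E
```

```text
left [[336.4, 33.1], [363.0, 87.7], [290.4, 128.8], [261.5, 78.3]] [[0.5366, 0.1264], [0.5598, 0.0841], [0.4964, 0.0493], [0.4731, 0.0916]] c [0.5164 0.0879] th 0.502 res [[0.1, 0.2], [0.2, -0.1], [-0.0, -0.2], [-0.3, 0.0]]
right [[340.3, 328.3], [325.4, 360.9], [263.7, 344.3], [276.6, 310.0]] [[0.5439, -0.1627], [0.5277, -0.2064], [0.4598, -0.1837], [0.4759, -0.1395]] c [ 0.5018 -0.1731] th -0.334 res [[0.2, -0.5], [-0.2, 1.2], [-0.2, 0.2], [0.2, -0.9]]
pl [[505.5, 113.1], [493.0, 167.2], [415.3, 161.4], [423.8, 106.9]] [[0.6857, 0.0628], [0.6821, 0.0146], [0.61, 0.02], [0.6135, 0.0681]] c [0.6478 0.0414] th -0.074 res [[0.2, 0.2], [0.1, -0.2], [-0.1, -0.1], [-0.2, 0.1]]
pr [[469.02744511 275.34356287]
 [398.09975865 270.6307321 ]] [[ 0.67476466 -0.09797382]
 [ 0.6017793  -0.09254133]]
edge [[ 0.69860811  0.10589742]
 [ 0.69745936  0.08452809]
 [ 0.68835583 -0.08900522]] far ends [[0.69860811 0.10589742 0.062     ]
 [0.72285687 0.10588992 0.062     ]]
```

View pics/crop.png

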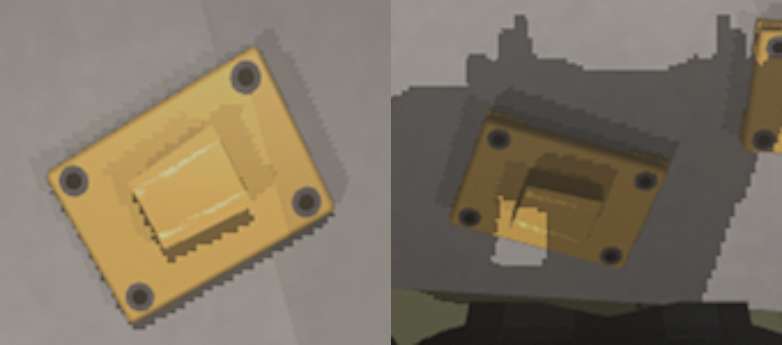

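The crop shows two plain brass plates, each with four screw holes and a tongue. The right plate's hole residuals, up to 1.2 mm, suggest its (−x,+y) corner is raised. I'll press there first with the fingers shut.

```bash
python3 -m inch '[{"travel":[3.39,0,-1.28],"delta_rot":[0,0,0]},{"travel":[3.39,0,-1.28],"delta_rot":[0,0,0]},{"travel":[3.39,2,-1.28],"delta_rot":[0,0,0]},{"travel":[3.39,2,-1.28],"delta_rot":[0,0,0]},{"travel":[0,4,0],"delta_rot":[0,0,0]},{"travel":[0,4,0],"delta_rot":[0,0,0]},{"travel":[0,3.4,0],"delta_rot":[0,0,0]},{"travel":[0,0,0],"delta_rot":[0,0,0]},{"travel":[0,0,0],"delta_rot":[0,0,0]},{"travel":[0,0,0],"delta_rot":[0,0,0]}]' 0; python3 -c "
from h import *
s=state();print(s['t'],s['position'],s['contact_force'],s['finger_gap'])
d=cam('wrist');cv2.imwrite('pics/w2.png',d['img']);import pickle;pickle.dump(d,open('c1.pkl','wb'))"
```

```text
t: 1.4
position: [0.4745, -0.1359, 0.0787]
orientation: [-1.209, 1.207, -1.211]
contact_force: [-0.7, -0.5, 0.2]
finger_gap: 0.001
1.4 [ 0.47448636 -0.13593427  0.07867317] [-0.70192578 -0.45905575  0.15199248] 0.0012192885118268058
```

View pics/w2.png

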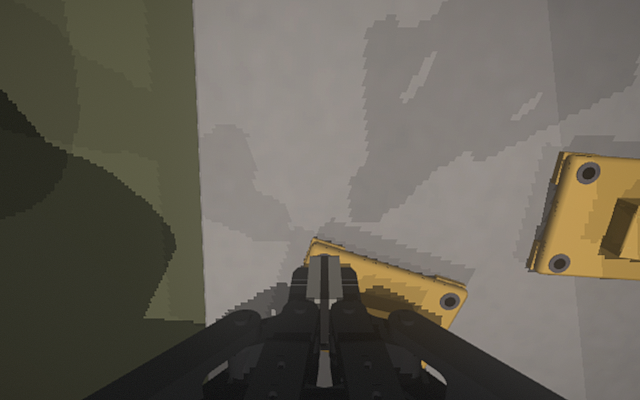

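The shut tips sit at about (325,270), above the plate's (−x,+y) corner. Next I press in small steps.

```bash
python3 -m inch '[{"travel":[0,0.6,0],"delta_rot":[0,0,0]},{"travel":[0,0.5,0],"delta_rot":[0,0,0]},{"travel":[0,0.2,0],"delta_rot":[0,0,0]},{"travel":[0,0,0],"delta_rot":[0,0,0]},{"travel":[0,0,0],"delta_rot":[0,0,0]}]'; for i in 1 2 ; do :; done
python3 -m inch '[{"travel":[0,0.2,0],"delta_rot":[0,0,0]},{"travel":[0,0,0],"delta_rot":[0,0,0]},{"travel":[0,0,0],"delta_rot":[0,0,0]}]'
python3 -m inch '[{"travel":[0,0.2,0],"delta_rot":[0,0,0]},{"travel":[0,0,0],"delta_rot":[0,0,0]},{"travel":[0,0,0],"delta_rot":[0,0,0]}]'
python3 -m inch '[{"travel":[0,0.2,0],"delta_rot":[0,0,0]},{"travel":[0,0,0],"delta_rot":[0,0,0]},{"travel":[0,0,0],"delta_rot":[0,0,0]}]'
```

```text
t: 2.08
position: [0.4739, -0.1356, 0.0644]
orientation: [-1.209, 1.209, -1.209]
contact_force: [0.6, 1.0, -0.1]
finger_gap: 0.001
t: 2.45
position: [0.4738, -0.1356, 0.0623]
orientation: [-1.209, 1.209, -1.209]
contact_force: [0.0, -0.6, -0.4]
finger_gap: 0.002
t: 2.82
position: [0.4738, -0.1356, 0.0603]
orientation: [-1.209, 1.209, -1.209]
contact_force: [-0.2, -0.3, 0.3]
finger_gap: 0.001
t: 3.2
position: [0.474, -0.1356, 0.0589]
orientation: [-1.209, 1.209, -1.21]
contact_force: [-1.6, 1.3, 8.0]
finger_gap: -0.002
```

The corner gave way down to 0.0589, which is below level. That could also be how a low corner rests, so I check that the opposite corner rose, comparing the side view with the start.

```bash
python3 - <<'E'
from h import *
import pickle
a=pickle.load(open("c0.pkl","rb"))[1]; b=cam("side"); pickle.dump(b,open("c2s.pkl","wb"))
P=np.array([[.4759,-.1395],[.5439,-.1627],[.5277,-.2064],[.4598,-.1837]])
uv=proj(a,np.c_[P,np.full(4,.061)]); print(uv.round(1).tolist(), proj(b,np.c_[P,np.full(4,.061)]).round(1).tolist())
x0,y0=(uv.min(0)-18).astype(int); x1,y1=(uv.max(0)+18).astype(int)
m=[cv2.resize(i["img"][y0:y1,x0:x1],None,fx=5,fy=5,interpolation=cv2.INTER_CUBIC) for i in(a,b)]
cv2.imwrite("pics/s2.png",np.hstack(m)[:600,:800]); print(m[0].shape)
# shift of patch around low/near corner holes
for i in range(4):
    u,v=uv[i].astype(int)
    g=[cv2.cvtColor(d["img"],cv2.COLOR_BGR2GRAY)[v-6:v+7,u-6:u+7].astype(np.float32) for d in(a,b)]
    print(i,cv2.phaseCorrelate(g[0],g[1],cv2.createHanningWindow((13,13),cv2.CV_32F)))
E
```

```text
[[318.5, 245.6], [342.5, 250.7], [337.9, 261.8], [313.4, 256.6]] [[318.5, 245.6], [342.5, 250.7], [337.9, 261.8], [313.4, 256.6]]
(260, 325, 3)
0 ((1.8421262768785454, -1.2060004626328915), 0.18734059651692708)
1 ((0.8256408176706005, 0.45222104047545386), 0.8933214971754286)
2 ((0.7537653997235116, -0.5820172197360236), 0.9383989604314168)
3 ((-0.4149717624399658, 0.09504917458164996), 0.9294826640023126)
```

View pics/s2.png

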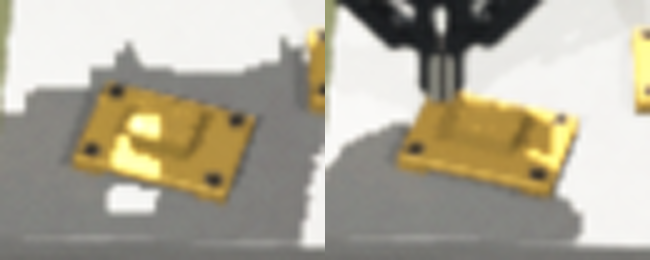

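In the side crop, the opposite corner's hole moved from (213,179) to (213,173). It rose about 1.2 px, or 4 mm, so the right plate is the rocker and it has tipped over. Now I press the opposite corner.

```bash
python3 -m inch '[{"travel":[0,-3.2,0],"delta_rot":[0,0,0]},{"travel":[3.75,0,2.8],"delta_rot":[0,0,0]},{"travel":[3.75,0,2.8],"delta_rot":[0,0,0]},{"travel":[0,0,0],"delta_rot":[0,0,0]},{"travel":[0,1.6,0],"delta_rot":[0,0,0]},{"travel":[0,0.8,0],"delta_rot":[0,0,0]},{"travel":[0,0,0],"delta_rot":[0,0,0]},{"travel":[0,0,0],"delta_rot":[0,0,0]}]'
python3 -m inch '[{"travel":[0,0.3,0],"delta_rot":[0,0,0]},{"travel":[0,0,0],"delta_rot":[0,0,0]},{"travel":[0,0.3,0],"delta_rot":[0,0,0]},{"travel":[0,0,0],"delta_rot":[0,0,0]},{"travel":[0,0,0],"delta_rot":[0,0,0]},{"travel":[0,0,0],"delta_rot":[0,0,0]}]'
```

```text
t: 4.25
position: [0.5299, -0.2104, 0.0666]
orientation: [-1.209, 1.209, -1.209]
contact_force: [-0.1, 0.0, -0.2]
finger_gap: 0.001
t: 5.0
position: [0.5298, -0.2106, 0.0604]
orientation: [-1.209, 1.209, -1.209]
contact_force: [0.1, 0.0, 0.3]
finger_gap: -0.001
```

```bash
python3 -m inch '[{"travel":[0,0.2,0],"delta_rot":[0,0,0]},{"travel":[0,0,0],"delta_rot":[0,0,0]},{"travel":[0,0,0],"delta_rot":[0,0,0]},{"travel":[0,0,0],"delta_rot":[0,0,0]}]'
```

```text
t: 5.5
position: [0.53, -0.2107, 0.0589]
orientation: [-1.209, 1.208, -1.21]
contact_force: [-0.9, 1.3, 6.0]
finger_gap: 0.001
```

Both presses are done: 8 N, then 6 N, with the corner at its stop at 0.0589 each time. Now I rise and go to the left plate with the jaws turned along its x.

```bash
python3 -m inch '[{"travel":[0,-3.6,0],"delta_rot":[0,0,0]},{"travel":[0,-3.6,0],"delta_rot":[0,0,0]},{"travel":[-5.97,0,-0.27],"delta_rot":[0,0,0]},{"travel":[-5.97,0,-0.27],"delta_rot":[0,0,0]},{"travel":[-5.97,0,-0.27],"delta_rot":[0,0,0]},{"travel":[-5.97,0,-0.27],"delta_rot":[0,0,0]},{"travel":[-5.97,0,-0.27],"delta_rot":[0,0,0]},{"travel":[0,0,0],"delta_rot":[0,-0.167,0]},{"travel":[0,0,0],"delta_rot":[0,-0.167,0]},{"travel":[0,0,0],"delta_rot":[0,-0.168,0]},{"travel":[0,0,0],"delta_rot":[0,0,0]},{"travel":[0,0,0],"delta_rot":[0,0,0]}]' 6
python3 -c "
from h import *
s=state();Rm=R.from_rotvec(s['orientation']).as_matrix();print(s['position'],Rm[:,2],np.arctan2(Rm[1,2],Rm[0,2]))
d=cam('wrist');cv2.imwrite('pics/w3.png',d['img']);import pickle;pickle.dump(d,open('c3.pkl','wb'))"
```

```text
t: 7.0
position: [0.5163, 0.0879, 0.1302]
orientation: [-1.405, 0.835, -0.834]
contact_force: [0.1, -0.8, 0.5]
finger_gap: 0.703
[0.51629412 0.08785258 0.13023652] [ 8.78192634e-01  4.78307111e-01 -6.91194882e-05] 0.49872600262188144
```

View pics/w3.png

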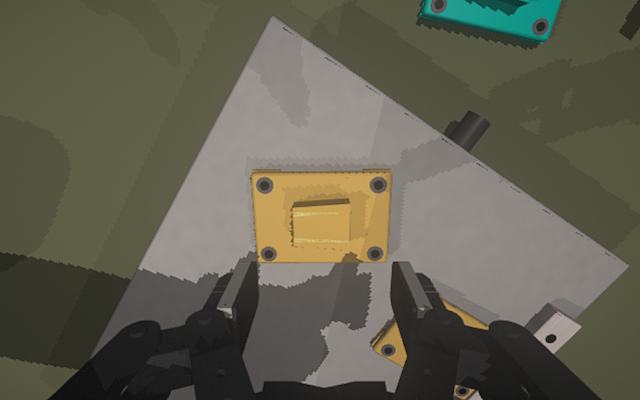

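The jaws stand square to the plate at (322,220), with the tongue's end faces between the pads. I go down and grip the flat ends gently.

```bash
python3 -m inch '[{"travel":[0,3.5,0],"delta_rot":[0,0,0]},{"travel":[0,2.6,0],"delta_rot":[0,0,0]},{"travel":[0,0.6,0],"delta_rot":[0,0,0]},{"travel":[0,0,0],"delta_rot":[0,0,0]},{"travel":[0,0,0],"delta_rot":[0,0,0]}]' 6
python3 -m inch '[{"travel":[0,0,0],"delta_rot":[0,0,0]},{"travel":[0,0,0],"delta_rot":[0,0,0]},{"travel":[0,0,0],"delta_rot":[0,0,0]},{"travel":[0,0,0],"delta_rot":[0,0,0]},{"travel":[0,0,0],"delta_rot":[0,0,0]},{"travel":[0,0,0],"delta_rot":[0,0,0]}]' 3 30
```

```text
t: 7.68
position: [0.5169, 0.0879, 0.0644]
orientation: [-1.405, 0.831, -0.833]
contact_force: [-0.0, -0.3, 0.5]
finger_gap: 0.701
t: 8.43
position: [0.5164, 0.0878, 0.0641]
orientation: [-1.406, 0.831, -0.832]
contact_force: [-3.3, -0.7, 7.0]
finger_gap: 0.411
```

```bash
python3 -m inch '[{"travel":[0,0,0],"delta_rot":[0,0.1,0]},{"travel":[0,0,0],"delta_rot":[0,0.1,0]},{"travel":[0,0,0],"delta_rot":[0,0.1,0]},{"travel":[0,0,0],"delta_rot":[0,0.1,0]},{"travel":[0,0,0],"delta_rot":[0,0.1,0]},{"travel":[0,0,0],"delta_rot":[0,0.071,0]},{"travel":[0,0,0],"delta_rot":[0,0,0]},{"travel":[0,0,0],"delta_rot":[0,0,0]}]'
python3 -m inch '[{"travel":[1.0,0,0.3],"delta_rot":[0,0,0]},{"travel":[1.5,0,0.3],"delta_rot":[0,0,0]},{"travel":[1.5,0,0.3],"delta_rot":[0,0,0]},{"travel":[1.5,0,0.3],"delta_rot":[0,0,0]},{"travel":[1.5,0,0.3],"delta_rot":[0,0,0]},{"travel":[1.5,0,0],"delta_rot":[0,0,0]},{"travel":[1.5,0,0],"delta_rot":[0,0,0]},{"travel":[1.23,0,0],"delta_rot":[0,0,0]},{"travel":[0.5,0,0],"delta_rot":[0,0,0]},{"travel":[0,0,0],"delta_rot":[0,0,0]},{"travel":[0,0,0],"delta_rot":[0,0,0]}]'
python3 -c "
from h import *
s=state();Rm=R.from_rotvec(s['orientation']).as_matrix();print(s['position'],np.arctan2(Rm[1,2],Rm[0,2]),s['contact_force'])
d=cam('wrist');cv2.imwrite('pics/w4.png',d['img']);import pickle;pickle.dump(d,open('c4.pkl','wb'))"
```

```text
t: 9.43
position: [0.5169, 0.0879, 0.0641]
orientation: [-1.175, 1.258, -1.26]
contact_force: [0.2, -0.4, 6.1]
finger_gap: 0.411
t: 10.8
position: [0.5237, -0.0303, 0.0641]
orientation: [-1.176, 1.258, -1.26]
contact_force: [-0.9, -0.3, 6.1]
finger_gap: 0.409
[ 0.52367625 -0.03033887  0.06407023] -0.06774762635556604 [-0.94439818 -0.34052494  6.05553415]
```

View pics/w4.png

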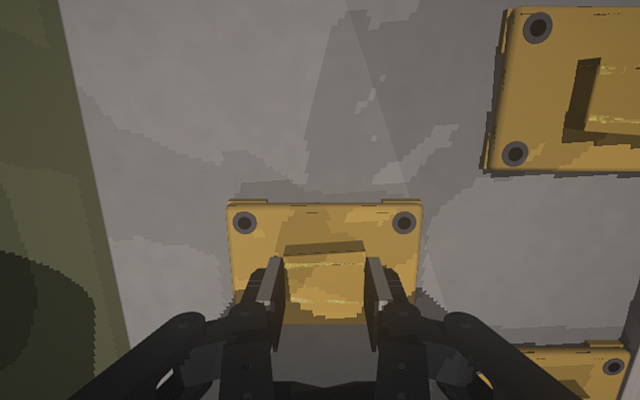

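The plate is held square. Its holes show at (243,222) and (404,222), passed-left's at (538,28) and (515,153), and passed-right's at (613,368). I use these for the remaining distance.

```bash
python3 - <<'E'
from h import *
import pickle
d=pickle.load(open("c4.pkl","rb")); g=cv2.cvtColor(d["img"],cv2.COLOR_BGR2GRAY)
uv=refine(g,[(404,222),(243,222),(538,28),(515,153),(613,368)],10); W=ray(d,uv,.061)[:,:2]*1e3; print(uv.round(1).tolist(),W.round(1).tolist())
A=lambda v:np.arctan2(v[1],v[0])
th=A(W[0]-W[1]); thp=A(W[2]-W[3])-np.pi/2; print("yaw ours",th,"passed-left",thp)
B=lambda t:np.array([[np.cos(t),-np.sin(t)],[np.sin(t),np.cos(t)]])
c=(W[0]+W[1])/2-B(th)@[0,24]
t=-.072
pl=(W[2]+W[3])/2+B(t)@[36,0]; pr=W[4]-B(t)@[36,24]; prd=W[4]-B(t)@[-36,24]
for n,p in(("pr if +x",pr),("pr if -x",prd)):
    m=(pl+p)/2; print(n,pl,p,np.linalg.norm(pl-p),A(pl-p)-np.pi/2,"delta tool z,x:",(B(t).T@(m-c))*[1,-1],"ours",c)
E
```

```text
[[403.9, 222.8], [244.1, 222.9], [537.9, 27.4], [515.1, 153.8], [613.7, 366.9]] [[563.1, -8.5], [490.7, -3.6], [613.9, 68.2], [610.3, 19.8], [674.5, -98.2]]
yaw ours -0.06844296581054533 passed-left -0.07468404247064608
pr if +x [648.01442883  41.42565846] [ 636.82439303 -119.5656991 ] 161.37978222424417 -0.0693954475249865 delta tool z,x: [117.52805324   0.63302677] ours [525.24139738 -29.9839231 ]
pr if -x [648.01442883  41.42565846] [ 708.63784964 -124.74522129] 176.88403100994321 0.34982110843716985 delta tool z,x: [153.52805324   0.63302677] ours [525.24139738 -29.9839231 ]
```

```bash
python3 -m inch '[{"travel":[0.1,0,1.0],"delta_rot":[0,0.004,0]},{"travel":[0,0,1.5],"delta_rot":[0,0,0]},{"travel":[0,0,1.5],"delta_rot":[0,0,0]},{"travel":[0,0,1.5],"delta_rot":[0,0,0]},{"travel":[0,0,1.5],"delta_rot":[0,0,0]},{"travel":[0,0,1.5],"delta_rot":[0,0,0]},{"travel":[0,0,1.3],"delta_rot":[0,0,0]},{"travel":[0,0,0.8],"delta_rot":[0,0,0]},{"travel":[0,0,0.4],"delta_rot":[0,0,0]},{"travel":[0,0,0.3],"delta_rot":[0,0,0]},{"travel":[0,0,0],"delta_rot":[0,0,0]},{"travel":[0,0,0],"delta_rot":[0,0,0]}]'
python3 -m inch '[{"travel":[0,0,0.2],"delta_rot":[0,0,0]},{"travel":[0,0,0],"delta_rot":[0,0,0]},{"travel":[0,0,0],"delta_rot":[0,0,0]}]'
python3 -m inch '[{"travel":[0,0,0.2],"delta_rot":[0,0,0]},{"travel":[0,0,0],"delta_rot":[0,0,0]},{"travel":[0,0,0],"delta_rot":[0,0,0]}]'
```

```text
t: 12.35
position: [0.6355, -0.0393, 0.0641]
orientation: [-1.175, 1.262, -1.261]
contact_force: [-4.7, 0.8, 8.0]
finger_gap: 0.413
t: 12.72
position: [0.6374, -0.0394, 0.0641]
orientation: [-1.175, 1.262, -1.261]
contact_force: [-6.2, 0.1, 7.5]
finger_gap: 0.41
t: 13.1
position: [0.6393, -0.0396, 0.0641]
orientation: [-1.175, 1.263, -1.261]
contact_force: [-6.9, 0.9, 6.9]
finger_gap: 0.409
```

```bash
python3 -m inch '[{"travel":[0,0,0.1],"delta_rot":[0,0,0]},{"travel":[0,0,0],"delta_rot":[0,0,0]},{"travel":[0,0,0],"delta_rot":[0,0,0]}]'
python3 -m inch '[{"travel":[0,0,0.1],"delta_rot":[0,0,0]},{"travel":[0,0,0],"delta_rot":[0,0,0]},{"travel":[0,0,0],"delta_rot":[0,0,0]}]'
python3 -m inch '[{"travel":[0,0,0.1],"delta_rot":[0,0,0]},{"travel":[0,0,0],"delta_rot":[0,0,0]},{"travel":[0,0,0],"delta_rot":[0,0,0]}]'
```

```text
t: 13.48
position: [0.6402, -0.0397, 0.0641]
orientation: [-1.176, 1.263, -1.261]
contact_force: [-6.9, 0.4, 8.7]
finger_gap: 0.408
t: 13.85
position: [0.6403, -0.0396, 0.0641]
orientation: [-1.178, 1.265, -1.259]
contact_force: [-12.3, 1.3, 11.9]
finger_gap: 0.409
t: 14.22
position: [0.6404, -0.0396, 0.064]
orientation: [-1.18, 1.267, -1.258]
contact_force: [-18.5, 0.8, 14.4]
finger_gap: 0.411
```

The force rise (−7 to −18 N) with no further travel shows contact with the straightedge. I ease off, release, rise straight up, and go back for a view.

```bash
python3 -m inch '[{"travel":[0,0,-0.1],"delta_rot":[0,0,0]},{"travel":[0,0,0],"delta_rot":[0,0,0]}]'
python3 -m inch '[{"travel":[0,0,0],"delta_rot":[0,0,0]},{"travel":[0,0,0],"delta_rot":[0,0,0]},{"travel":[0,0,0],"delta_rot":[0,0,0]},{"travel":[0,0,0],"delta_rot":[0,0,0]},{"travel":[0,-1,0],"delta_rot":[0,0,0]},{"travel":[0,-2,0],"delta_rot":[0,0,0]},{"travel":[0,-5,0],"delta_rot":[0,0,0]},{"travel":[0,-5,0],"delta_rot":[0,0,0]},{"travel":[0,-4,-5],"delta_rot":[0,0,0]},{"travel":[3,0,-5],"delta_rot":[0,0,0]},{"travel":[4,0,0],"delta_rot":[0,0,0]},{"travel":[4,0,0],"delta_rot":[0,0,0]},{"travel":[0,0,0],"delta_rot":[0,0,0]},{"travel":[0,0,0],"delta_rot":[0,0,0]}]' 5
python3 -c "
from h import *
s=state();print(s['position'],s['contact_force'])
d=cam('wrist');cv2.imwrite('pics/w5.png',d['img']);import pickle;pickle.dump(d,open('c5.pkl','wb'))"
```

```text
t: 14.48
position: [0.6403, -0.0396, 0.064]
orientation: [-1.177, 1.265, -1.259]
contact_force: [-11.7, 0.7, 11.0]
finger_gap: 0.411
t: 16.23
position: [0.5353, -0.1419, 0.2328]
orientation: [-1.173, 1.262, -1.263]
contact_force: [0.7, -0.3, 0.3]
finger_gap: 0.584
[ 0.53530853 -0.14185294  0.23276065] [ 0.71875382 -0.29636084  0.25935546]
```

View pics/w5.png

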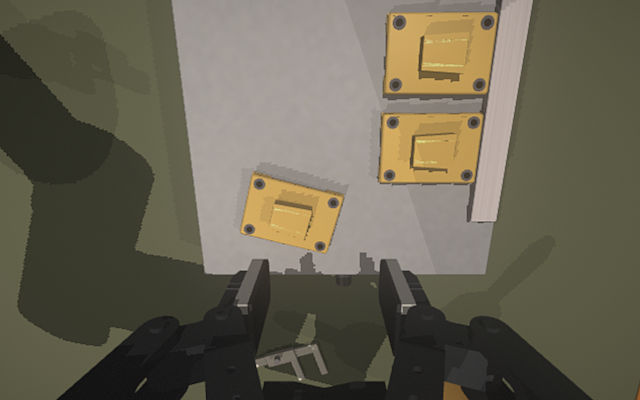

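Our plate is at (441,52), against the straightedge. Passed-right is at (432,148) and the rocker at (292,212). I measure all three.

```bash
python3 - <<'E'
from h import *
import pickle
d=pickle.load(open("c5.pkl","rb")); g=cv2.cvtColor(d["img"],cv2.COLOR_BGR2GRAY)
S={"ours":[(487,22),(480,85),(395,85),(399,22)],"pr":[(474,122),(467,175),(389,175),(393,122)],"rock":[(333,202),(320,246),(249,229),(259,184)]}
C={}
for k,v in S.items():
    uv=refine(g,v,9); c,th,e=fit(ray(d,uv,.061)[:,:2]); C[k]=c; print(k,c.round(4),th.round(3),(e*1e3).round(1).tolist())
t=-.073; B=np.array([[np.cos(t),-np.sin(t)],[np.sin(t),np.cos(t)]]); print("ours-pr in row frame",B.T@(C["ours"]-C["pr"]))
E
```

```text
ours [ 0.6427 -0.0389] -0.068 [[0.1, 0.2], [0.9, -0.4], [-0.6, -0.4], [-0.4, 0.6]]
pr [ 0.637 -0.119] -0.075 [[1.3, 1.1], [1.1, -1.4], [-1.0, -0.9], [-1.3, 1.2]]
rock [ 0.5019 -0.1732] -0.339 [[0.3, -0.2], [-0.1, 0.3], [-0.1, 0.0], [-0.2, -0.1]]
ours-pr in row frame [-0.00022069  0.08026263]
```

```bash
python3 -c "
from rig import *
print(hand_in())"
```

```text
the job is handed in; nothing more can be done
None
```

The job is handed in: the right-hand plate was the rocker, and the sound left-hand plate is now in the empty place. Hand-in reports no verdict, so these results rest on my own checks.

- **Rocking:** I pressed the right plate's raised corner with 8 N and it went down to its stop at z = 0.059. The side view showed the opposite corner rising about 4 mm. I then pressed that opposite corner with 6 N, to the same 0.059.
- **Sliding:** I gripped the left plate by its tongue's end faces and slid it on the surface until the force against the straightedge reached 18 N. I then eased off, let go and moved clear.
- **Last measurements:**
  - The sound plate is 80.3 mm from passed_right, level with it in the row to 0.2 mm, and square to it within 0.007 rad.
  - It is within 0.5 mm of the midpoint of the passed plates as first measured.
  - The rocker and passed_right are within 1 mm of where they started.

**Not checked:**
- I did not press the corners of the sound plate. I took it as sound because exactly one rocks and its first picture showed no tilt.
- The last picture did not show passed_left. It had not moved before the final slide, and I felt no sideways contact after that.
- The passed_right hole fit in the last picture was off by up to 1.4 mm per axis.

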